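# Fasten a display riser's deck with push rivets

### The arm

A 6-joint arm with a two-finger parallel gripper is mounted at the origin on a cart in front of the work surface, level with it; the furniture and walls round the work are solid. World frame = base frame: x ahead of the robot, y to its left, z up, the work surface at z = 0. Lengths are in mm, angles in rad, forces in N, time in s.
With the tool pointing down it reaches from about 400 to 825 mm from the base axis. Payload 7 kg.
Tool frame: the origin (TCP) lies at the centre of the arm's flange, where the gripper is bolted on; the fingertips stand 173 mm ahead of it and the grasp point (between the pads) lies 155 mm ahead of it; z points along the fingers, y is the line along which they close (so a half turn about z gives the same grasp; the last joint's range is limited). The gripper opens to 85 mm and grips with 20 to 120 N. Pads are 22 mm wide; open, the fingers measure 114 mm over their backs; the gripper's body (76 mm by 85 mm) begins 54 mm behind the grasp point. The pads swing forward as they close: fully open they stand 13 mm farther back than shut.
Start: joints at [-0.883, 0.359, 0.012, 0, -1.224, -0.288], TCP at [262.705, -621.757, 404.702] pointing down, gripper open.
Joint ranges: [-3.07, 3.07], [-1.43, 2.12], [-1.02, 1.25], [-3.03, 1.67], [-3.05, -0], [-3.03, 3.03]. Speed limits (rad/s): [2.39, 2.39, 3.01, 3.14, 3.14, 3.14].

### API

Orientations are given as a unit quaternion [w, x, y, z].
In Python, from bench import sense, capture, camera_params, close_job gives the robot as it stands.
- The arm moves only by the tool step_arm, never from a script. Its argument "commands" is a list that holds one entry, the list of rows, each a list of 5 numbers: the shift along the tool's x, y, z scaled (see below), then the turn about the tool's z scaled (see below), then the gripper command: -1 is shut, 1 is fully open, values between are in proportion. A call has exactly 10 rows; each row shifts and turns the commanded pose from where the row before left it, along the tool's axes as they then stand; what a row does not reach is not made up. The controller multiplies each number of a shift by 3 cm and each number of a turn by 8 degrees. A row lasts 1/8 s, in which the tool goes at most 62.5 mm and 10.7 degrees, less where a joint would pass 70% of its speed; a pose out of reach is approached as far as the arm can. A call with a number of a shift or a turn outside -1 to 1 is refused whole. A call with a gripper value outside its range is refused whole. The fingers move at their own pace and stop on an object; "newtons" is the grip in N (left out, the last holds). Time passes only in rows, so rows that do not move let the fingers close, or fill a call up. It gives the time, the measured TCP pose, the force, the opening and the grip force at its end, in the units of the state.
- sense(): the state, without advancing time (a new reading comes with each control period).
- capture(name): name is "side" or "top"; returns (picture, depth): 400x640x3 uint8, red, green, blue; 400x640 float32, mm along the optical axis (not along the pixel's ray), 0 where there is no reading.
- camera_params(name): a dict with "vertical_fov" (degrees; the focal length in pixels is half the picture's height over the tangent of half this angle, whatever the lens; pixels are square), "cx", "cy" (the principal point, pixels), "k1" (the pictures are not rectified: a ray, as slopes to the right and down, at radius r is drawn at 1 + k1 r^2 times it, then the intrinsics apply), "position" and "attitude" of the camera in the world. Camera axes: x right, y down, z forward; pixel columns grow to the right and rows downward; lengths in mm; the calibration is good to about 2 mm. A picture is of the moment at which its call begins. camera_params takes no time and is no camera call.
- close_job(): hands the job in; it is judged then, once.
The state is a dict: "time": time; "q": joint angles; "qvel": joint speeds; "joint_efforts": joint torques, N m; "tool_pos": TCP position; "eef_rot": TCP orientation; "contact_force": force on the tool from outside, world axes, zero at the start; "ft_torque": the same for the moment, N m; "width": finger opening in mm; "grasp_force": force on a finger pad.
Only numpy, scipy, OpenCV 4.12 (cv2) and the standard library are available. Lean on these libraries where they do the work, as an engineer would, in place of code of your own. Each camera call takes 0.05 s, during which the arm holds its last target. There are 200 camera calls.

### The job

Fasten the deck of the small chocolate display riser: put the loose push rivet from the wooden parts block into the deck's empty hole with its head fully down on the deck and its orange pin still standing up, and then push its pin in flush, as well as the pin that stands up in the rivet at the deck's other end. The deck gives on rubber mounts, so feel for the end of each pin's travel and never load the deck with more than 20 N; do not disturb the gift cube, the tin or the sign.

Things in the scene. Friction and masses are not known exactly. Their poses are not given: they have to be found in the camera images.
- riser: Display riser fixed to the table: wooden base, white deck 110 mm (x) by 190 mm (y), 6 mm thick, open below, its surface 50 mm up. Origin under its centre; empty hole at x 0, y +65 mm, fitted rivet at x 0, y -65 mm. Lips 4 mm high on both long edges. The deck sinks level by several mm (at most 7) on rubber mounts when pressed, and comes back.
- hole (a point): Centre of the empty round hole in the deck, at the height of the deck's upper surface (z up). Diameter 18 mm, chamfered 2 mm, right through.
- parts_block: Wooden block 60 x 60 x 26 mm, fixed to the table, one 19 mm hole down through its centre, in which the loose rivet stands. Origin under its centre.
- rivet_seat (a point): Loose black push rivet, about 40 g: centre of its head's underside; z up. Head 28 mm wide, 4 mm thick; shank below 15 mm wide, 20 mm long with two prongs; the orange pin stands above. Seated when this point lies at the hole's centre on the deck. At first it stands upright in the block, head resting on the block's top, 26 mm up.
- rivet_grip (a point): Half-way up the standing part of the loose rivet's orange pin, a 14 mm wide upright cylinder, at first 16 mm above the head's top; this point is 8 mm below its top and 12 mm above the head's underside. Grasp here. The pin slides in only against about 8 N of friction and stays where left; flush when level with the head's top.
- rivet_pin (a joint): How far the loose rivet's pin is pushed in, m: 0 standing up fully, 0.016 flush (end of travel). Pushing it in spreads the prongs below the deck.
- fitted_pin_top (a point): Centre of the top of the orange pin (14 mm wide) of the rivet already fitted in the deck; the black head round it is 28 mm wide, fixed to the deck, its top 4 mm above the deck surface. This pin is stiffer than the loose rivet's, about 12 N, and stays where it is left.
- fitted_pin (a joint): How far the fitted rivet's pin is pushed in, m: 0 stands 16 mm above its head, 0.016 flush (end of travel). At the start between 0 and 0.005.
- gift_cube: Small square dark purple gift box with gold ribbon, 64 x 64 x 56 mm, loose; origin under its centre. Leave alone.
- cocoa_tin: Round dark green tin with gold lid, 68 mm wide, 91 mm high, loose; origin under its centre. Leave alone.
- price_sign: Small white sign on a round 70 mm foot, 70 mm high, loose; origin under its centre. Leave alone.

How it is judged:
By the outcome, as a careful person would: the job done as asked, in the order asked, and still so for the second after the job is handed in, with the robot touching nothing.
It also fails if it takes over 54 s, if anything falls off the work surface, if the arm or the gripper's body presses on something with over 40 N, if the wrist force passes 120 N, or if a joint passes its speed limit or range.

## Working session

There is one attempt and no reset: what is moved stays moved. The work goes in short steps, Python scripts to look and compute and a tool call to move; the robot and the scene stay as the last step left them, time stands still between calls to the robot, and variables do not carry over. Pictures are saved under pics/ and viewed, at most 10 in all, crops included, and the job is handed in when it is done.

Besides the shell and the picture viewer there is one more tool, called after "Emit:" in YAML: its name, and indented under it one key for each argument. step_arm: Moves the arm, as the interface text tells. Its arguments: {"type":"object","properties":{"commands":{"type":"array"},"newtons":{"type":"number"}},"required":["commands"]}

```bash
mkdir -p pics; python3 - <<'E'
from bench import *
import cv2,numpy as np
for n in("top","side"):
    p,d=capture(n);cv2.imwrite(f"pics/{n}0.png",p[:,:,::-1]);np.save(f"{n}0.npy",d);np.save(f"{n}p.npy",p)
    print(camera_params(n))
print(sense())
E
```

```text
{'vertical_fov': 54.34378156668156, 'cx': 312.26244904121023, 'cy': 198.39359110744243, 'k1': -0.010653987291698131, 'position': array([ 531.66091261,   98.09204501, 1020.2744992 ]), 'attitude': array([ 0.02653397, -0.70574024,  0.70765347, -0.02128925])}
{'vertical_fov': 53.35222921177546, 'cx': 311.60465511186317, 'cy': 196.9586614553506, 'k1': -0.09218548387113772, 'position': array([169.37534165, 803.1174448 , 595.04332409]), 'attitude': array([ 0.12957262, -0.23217476,  0.84354072, -0.46663141])}
{'time': 0.1, 'q': array([-8.82910778e-01,  3.59313369e-01,  1.11774827e-02, -2.87474205e-04,
       -1.22410566e+00, -2.88102544e-01]), 'qvel': array([ 0.00057671, -0.00096367,  0.00238817,  0.0008511 ,  0.00251784,
        0.00013786]), 'joint_efforts': array([-2.20980168e-03, -5.84762049e+01,  2.94110352e+01,  6.95465729e+00,
       -3.14397461e-03,  1.48199319e-05]), 'tool_pos': array([ 262.65683564, -621.62378275,  403.87396034]), 'eef_rot': array([-2.19424434e-04, -1.98514977e-01,  9.80097578e-01,  7.01628185e-04]), 'contact_force': array([ 0.10558719,  1.07561012, -0.69186783]), 'ft_torque': array([ 0.00158517,  0.00324551, -0.05697326]), 'grasp_force': 0.0, 'width': 85.3694687329614}
```

View pics/top0.png

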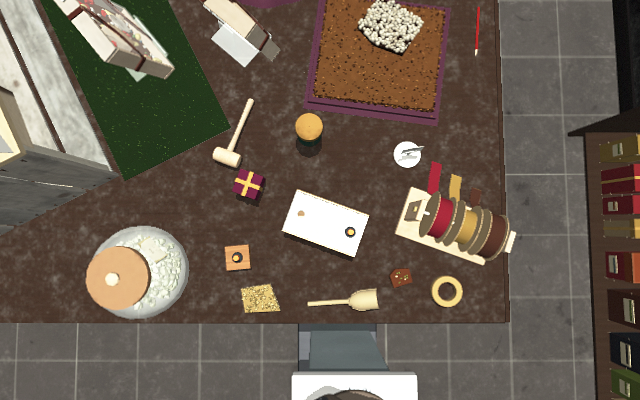

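View pics/side0.png

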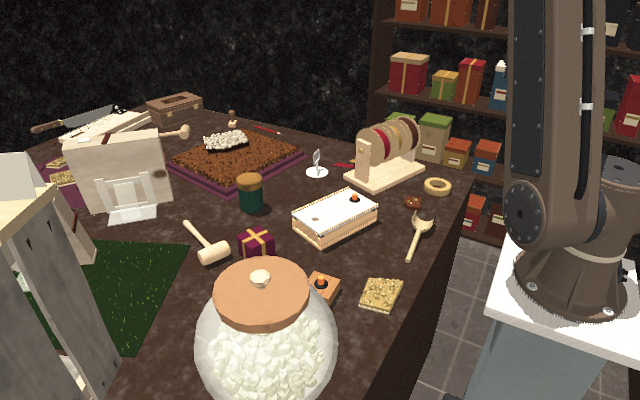

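The top view shows the deck with its hole near (301,213) and the fitted rivet near (350,231). The loose rivet stands in the block near (237,258), the gift cube is at (249,183), the tin at (309,127) and the sign at (407,154).

```bash
cat > h.py <<'E'
import numpy as np,cv2
from scipy.spatial.transform import Rotation as R
from bench import *
def rays(n,uv):
    c=camera_params(n);f=200/np.tan(np.radians(c['vertical_fov']/2))
    K=np.array([[f,0,c['cx']],[0,f,c['cy']],[0,0,1]])
    s=cv2.undistortPoints(np.array(uv,float).reshape(-1,1,2),K,np.array([c['k1'],0,0,0]))[:,0]
    w,x,y,z=c['attitude'];M=R.from_quat([x,y,z,w])
    return c['position'],M.apply(np.c_[s,np.ones(len(s))])   # ray with unit optical depth
def at_z(n,uv,z):
    p,r=rays(n,uv);return p+r*((z-p[2])/r[:,2])[:,None]
def cloud(n,d):
    v,u=np.indices(d.shape);p,r=rays(n,np.c_[u.ravel(),v.ravel()])
    return (p+r*d.reshape(-1,1)).reshape(*d.shape,3)
def pix(n,P):
    c=camera_params(n);f=200/np.tan(np.radians(c['vertical_fov']/2))
    w,x,y,z=c['attitude'];q=R.from_quat([x,y,z,w]).inv().apply(np.atleast_2d(P)-c['position'])
    s=q[:,:2]/q[:,2:];s=s*(1+c['k1']*(s**2).sum(1))[:,None];return s*f+[c['cx'],c['cy']]
E
python3 - <<'E'
from h import *
for n in("top","side"):
    p=np.load(n+"p.npy");d=np.load(n+"0.npy");C=cloud(n,d);print(n)
    hsv=cv2.cvtColor(p,cv2.COLOR_RGB2HSV);H,S,V=cv2.split(hsv)
    if n=="top": roi=np.s_[180:275,215:375]
    else: roi=np.s_[180:305,285:385]
    m=np.zeros(d.shape,bool);m[roi]=True
    # deck
    w=m&(S<60)&(V>150)&(C[...,2]>40)&(C[...,2]<62)
    P=C[w];print("deck",len(P),"z med",np.median(P[:,2]),cv2.minAreaRect(P[:,:2].astype(np.float32)))
    o=m&(S>150)&(V>120)&(H>5)&(H<22)
    k,l,s,c=cv2.connectedComponentsWithStats(o.astype(np.uint8))
    for i in range(1,k):
        if s[i,4]>8:
            Q=C[l==i];print(c[i],s[i],"med",np.median(Q,0).round(1),"zmax",np.percentile(Q[:,2],90).round(1))
    b=m&(C[...,2]>20)&(C[...,2]<31)
    k,l,s,c=cv2.connectedComponentsWithStats(b.astype(np.uint8))
    for i in range(1,k):
        if s[i,4]>60: print("z26",c[i],s[i],cv2.minAreaRect(C[l==i][:,:2].astype(np.float32)))
# big crops
p=np.load("topp.npy");a=cv2.resize(p[180:280,220:380],None,fx=5,fy=5,interpolation=cv2.INTER_CUBIC)
cv2.imwrite("pics/crop.png",a[:,:,::-1])
E
```

```text
top
deck 3207 z med 50.72878608414089 ((536.636474609375, 72.88409423828125), (190.02777099609375, 108.03845977783203), 69.80976104736328)
[348.77777778 231.22222222] [348 229   4   6   9] med [516.4  17.2  66.3] zmax 260.1
[237.4 256.7] [235 255   5   6  10] med [455.5 290.   46.1] zmax 1020.3
z26 [237.43737958 257.10789981] [225 245  26  26 519] ((450.20733642578125, 295.7610778808594), (60.094478607177734, 60.978885650634766), 5.229378700256348)
side
deck 1850 z med 51.379544046739284 ((537.4163208007812, 74.18130493164062), (193.56883239746094, 111.27864837646484), 69.73958587646484)
[354.28 196.92] [352 194   5   7  25] med [513.6  17.8  60.7] zmax 67.6
[320.73333333 280.82222222] [317 276   8   9  45] med [448.3 302.1  38.7] zmax 45.8
z26 [370.11111111 183.15277778] [361 180  19   9  72] ((530.1571655273438, -130.03268432617188), (49.824913024902344, 46.218650817871094), 35.13722229003906)
z26 [346.45754717 228.48584906] [317 212  61  33 212] ((487.3226318359375, 92.9089126586914), (192.18360900878906, 12.428705215454102), 66.94879913330078)
z26 [324.26763485 284.54356846] [308 271  33  31 482] ((451.7821960449219, 297.1282958984375), (61.264591217041016, 62.36699295043945), 5.58469295501709)
```

View pics/crop.png

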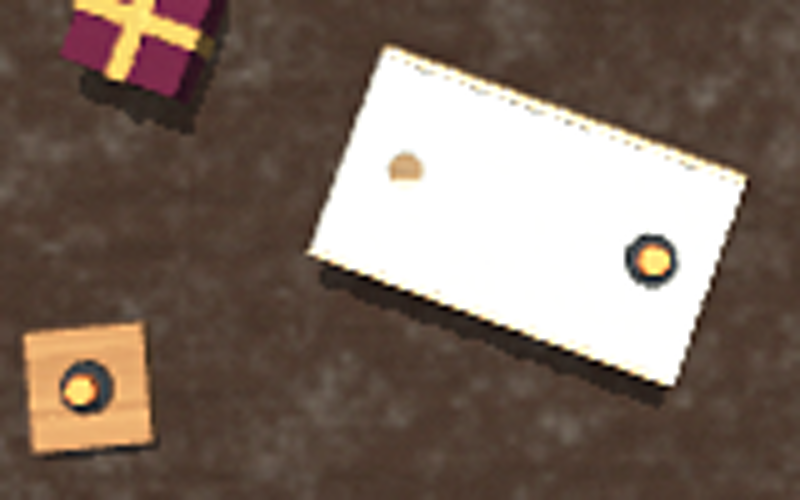

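Emit:
step_arm:
  commands:
    - [[-1,0.84,0,0,0],[-1,0.84,0,0,0],[-1,0.84,0,0,0],[-1,0.84,0,0,0],[-1,0.84,0,0,0],[-1,0.84,0,0,0],[-1,0.84,0,0,0],[-1,0.84,0,0,0],[-1,0.84,0,0,0],[-1,0.84,0,0,0]]
  newtons: 40

```text
time: 1.35
tool_pos: [441.2, -271.6, 404.5]
eef_rot: [-0.0, -0.199, 0.98, 0.0]
contact_force: [0.6, 0.0, -1.1]
width: 43.0
grasp_force: 0.0
```

Emit:
step_arm:
  commands:
    - [[-1,0.84,0,0,0],[-1,0.84,0,0,0],[-1,0.84,0,0,0],[-1,0.84,0,0,0],[-1,0.84,0,0,0],[-0.21,1,0,0,0],[-0.21,1,0,0,0],[-0.21,1,0,0,0],[-0.21,1,0,0,0],[-0.21,1,0,0,0]]

```text
time: 2.6
tool_pos: [500.3, 52.9, 404.5]
eef_rot: [-0.0, -0.199, 0.98, 0.0]
contact_force: [-0.2, 0.2, -0.8]
width: 42.9
grasp_force: 0.0
```

```bash
cat >> h.py <<'E'
def st(target=None):
    s=sense();w,x,y,z=s['eef_rot'];M=R.from_quat([x,y,z,w])
    print("t%.2f"%s['time'],"pos",s['tool_pos'].round(1),"F",s['contact_force'].round(1),"w%.1f g%.1f"%(s['width'],s['grasp_force']),"tx",M.as_matrix()[:,0].round(3),"tz",M.as_matrix()[:,2].round(3))
    if target is not None: print("rows of 30mm:",(M.inv().apply(np.array(target)-s['tool_pos'])/30).round(3))
E
python3 - <<'E'
from h import *
st([451,296.5,270])
# pixel-based refinements, top cam, head/hole centre from crop picks
c=lambda a,b:[220+(a+.5)/5-.5,180+(b+.5)/5-.5]
print(at_z("top",[c(86,387)],30),at_z("top",[c(405,160)],50),at_z("top",[c(652,260)],54))
E
```

```text
t2.60 pos [500.3  52.9 404.5] F [-0.2  0.2 -0.8] w42.9 g0.0 tx [-0.921 -0.389  0.   ] tz [-0. -0. -1.]
rows of 30mm: [-1.648  8.117  4.482]
[[450.88691192 296.42440326  30.        ]] [[564.52110467 134.34420144  50.        ]] [[514.64780463  12.1659267   54.        ]]
```

Emit:
step_arm:
  commands:
    - [[-0.2,1,0.4,0,0],[-0.2,1,0.4,0,0],[-0.2,1,0.4,0,0],[-0.2,1,0.6,0,0],[-0.2,1,0.8,0,0],[-0.2,1,0.8,0,0],[-0.2,1,0.8,0,0],[-0.2,0.5,0.4,0,0],[0,0,0,0,0],[0,0,0,0,0]]

```text
time: 3.85
tool_pos: [457.6, 277.6, 267.2]
eef_rot: [0.0, -0.198, 0.98, 0.0]
contact_force: [-0.4, 0.2, 0.2]
width: 42.7
grasp_force: 0.0
```

```bash
python3 - <<'E'
from h import *
st([451,296.5,205])
p,d=capture("side");u,v=pix("side",[451,296.5,60])[0].astype(int);print(u,v)
a=cv2.resize(p[max(v-70,0):v+50,u-80:u+80],None,fx=5,fy=5,interpolation=cv2.INTER_CUBIC);cv2.imwrite("pics/s1.png",a[:,:,::-1])
E
```

```text
t3.85 pos [457.6 277.6 267.2] F [-0.4  0.2  0.2] w42.7 g0.0 tx [-0.921 -0.389 -0.   ] tz [ 0.  0. -1.]
rows of 30mm: [-0.042  0.667  2.072]
321 271
```

View pics/s1.png

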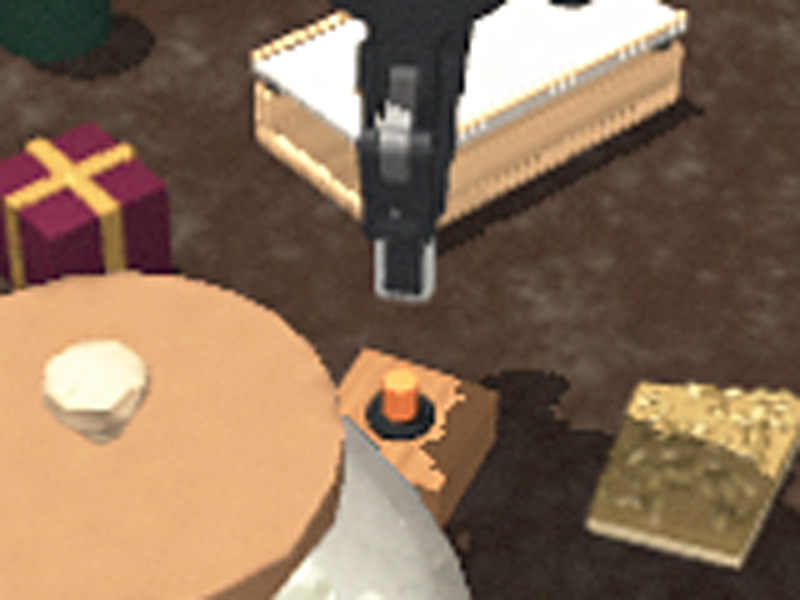

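Emit:
step_arm:
  commands:
    - [[-0.04,0.67,0,0,0],[0,0,0.6,0,0],[0,0,0.6,0,0],[0,0,0.5,0,0],[0,0,0.2,0,0],[0,0,0,0,0],[0,0,0,0,0],[0,0,0,0,0],[0,0,0,0,0],[0,0,0,0,0]]

```text
time: 5.15
tool_pos: [450.7, 296.9, 209.9]
eef_rot: [0.0, -0.199, 0.98, 0.0]
contact_force: [-0.3, 0.8, -0.5]
width: 42.6
grasp_force: 0.0
```

```bash
python3 - <<'E'
from h import *
st([451,296.5,204])
p,d=capture("side");u,v=321,271
a=cv2.resize(p[v-60:v+50,u-70:u+70],None,fx=5,fy=5,interpolation=cv2.INTER_CUBIC);cv2.imwrite("pics/s2.png",a[:,:,::-1])
E
```

```text
t5.15 pos [450.7 296.9 209.9] F [-0.3  0.8 -0.5] w42.6 g0.0 tx [-0.921 -0.389 -0.   ] tz [ 0.  0. -1.]
rows of 30mm: [-0.004 -0.018  0.196]
```

View pics/s2.png

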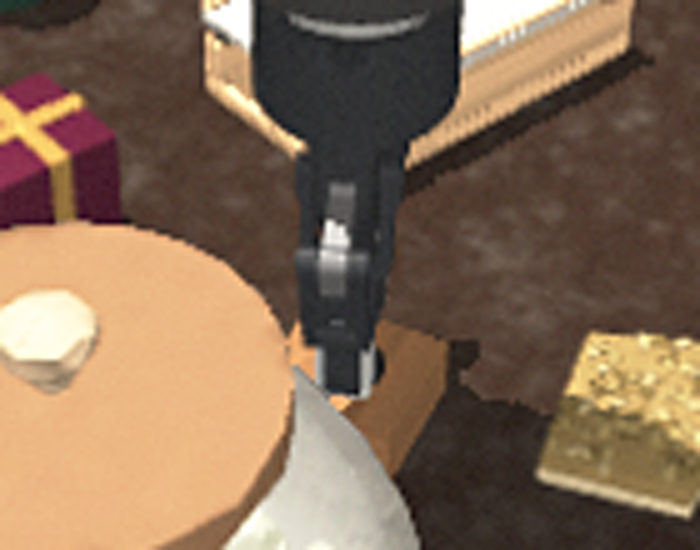

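Emit:
step_arm:
  commands:
    - [[0,-0.02,0.16,0,0],[0,0,0,0,0],[0,0,0,0,-1],[0,0,0,0,-1],[0,0,0,0,-1],[0,0,0,0,-1],[0,0,0,0,-1],[0,0,0,0,-1],[0,0,0,0,-1],[0,0,0,0,-1]]

```text
time: 6.45
tool_pos: [450.9, 296.5, 205.0]
eef_rot: [0.0, -0.199, 0.98, 0.0]
contact_force: [0.1, -0.1, 1.3]
width: 12.1
grasp_force: 39.1
```

Emit:
step_arm:
  commands:
    - [[0,0,-0.4,0,-1],[0,0,-0.8,0,-1],[0,0,-0.8,0,-1],[0,0,-0.4,0,-1],[-0.2,-1,0,0,-1],[-0.2,-1,0,0,-1],[-0.2,-1,0,0,-1],[-0.2,-1,0,0,-1],[-0.2,-1,0,0,-1],[0,0,0,0,-1]]

```text
time: 7.7
tool_pos: [537.4, 168.3, 276.6]
eef_rot: [-0.0, -0.197, 0.98, -0.0]
contact_force: [-0.1, 0.6, -0.7]
width: 12.1
grasp_force: 39.1
```

```bash
python3 - <<'E'
from h import *
st([559.6,134.5,279])
p,d=capture("top");C=cloud("top",d)
np.save("p2.npy",p)
c=pix("top",[559.5,134.5,50])[0];print(c)
a=cv2.resize(p[180:260,270:370],None,fx=6,fy=6,interpolation=cv2.INTER_CUBIC)
q,e=capture("side");u,v=pix("side",[540,170,90])[0].astype(int);print(u,v)
b=cv2.resize(q[v-40:v+60,u-50:u+70],None,fx=6,fy=6,interpolation=cv2.INTER_CUBIC)
cv2.imwrite("pics/s3.png",b[:,:,::-1])
# hole in first top image: dark pixels in deck rel. white
p0=np.load("topp.npy").astype(int)
for r in range(206,222): print(r,p0[r,293:310,2])
E
```

```text
t7.70 pos [537.4 168.3 276.6] F [-0.1  0.6 -0.7] w12.1 g39.1 tx [-0.922 -0.387  0.001] tz [-0.001 -0.001 -1.   ]
rows of 30mm: [-0.246 -1.325 -0.081]
[300.53836253 213.61656442]
314 214
206 [255 255 255 255 255 255 255 255 255 255 255 255 255 255 255 255 255]
207 [255 255 255 255 255 255 255 255 255 255 255 255 255 255 255 255 255]
208 [255 255 255 255 255 255 255 255 255 255 255 255 255 255 255 255 255]
209 [255 255 255 255 255 255 255 255 255 255 255 255 255 255 255 255 255]
210 [255 255 255 255 255 255 252 203 202 226 255 255 255 255 255 255 255]
211 [255 255 255 255 255 230 137 115 113 128 215 255 255 255 255 255 255]
212 [255 255 255 255 249 142 123 127 126 122 134 221 255 255 255 255 255]
213 [255 255 255 255 212 111 121 126 127 128 122 187 255 255 255 255 255]
214 [255 255 255 255 222 108 116 118 121 121 119 181 255 255 255 255 255]
215 [255 255 255 255 249 123 131 130 132 127 137 218 255 255 255 255 255]
216 [255 255 255 255 255 222 233 232 232 230 231 251 255 255 255 255 255]
217 [255 255 255 255 255 255 249 236 238 246 254 255 255 255 255 255 255]
218 [255 255 255 255 255 255 255 255 255 255 255 255 255 255 255 255 255]
219 [255 255 255 255 255 255 255 255 255 255 255 255 255 255 255 255 255]
220 [255 255 255 255 255 255 255 255 255 255 255 255 255 255 255 255 255]
221 [255 255 255 255 255 255 255 255 255 255 255 255 255 255 255 255 255]
```

View pics/s3.png

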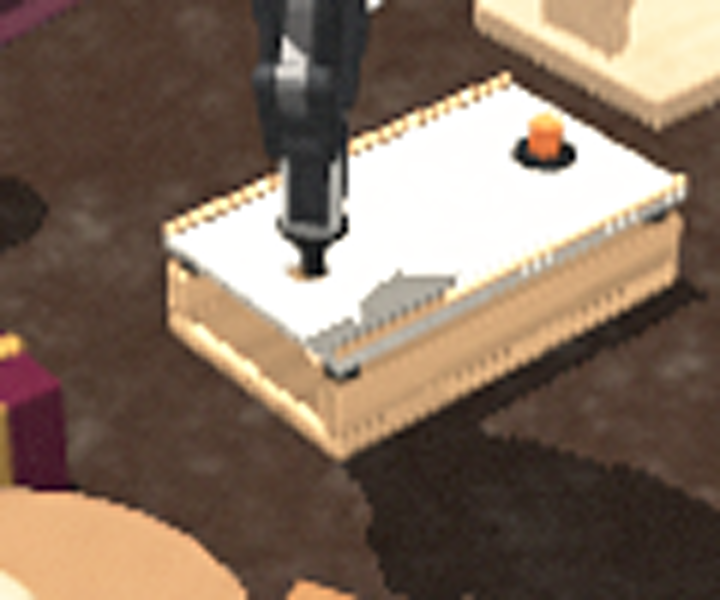

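Emit:
step_arm:
  commands:
    - [[-0.13,-0.66,0,0,-1],[-0.12,-0.66,0,0,-1],[0,0,0,0,-1],[0,0,0.4,0,-1],[0,0,0.35,0,-1],[0,0,0,0,-1],[0,0,0,0,-1],[0,0,0,0,-1],[0,0,0,0,-1],[0,0,0,0,-1]]

```text
time: 9.05
tool_pos: [559.2, 136.3, 254.6]
eef_rot: [0.0, -0.199, 0.98, 0.0]
contact_force: [0.3, 1.0, -0.3]
width: 12.1
grasp_force: 39.2
```

```bash
python3 - <<'E'
from h import *
st([559.6,134.7,229])
q,e=capture("side");u,v=pix("side",[559,134,55])[0].astype(int);print(u,v)
b=cv2.resize(q[v-30:v+25,u-35:u+35],None,fx=10,fy=10,interpolation=cv2.INTER_CUBIC)
for P,col in (([559.5,134.5,50],(255,0,0)),([559.5,134.5,53],(0,0,255))):
    for k in np.linspace(0,2*np.pi,24):
        x,y=pix("side",np.array(P)+9*np.array([np.cos(k),np.sin(k),0]))[0]
        if P[2]==50: cv2.circle(b,(int((x-u+35)*10+5),int((y-v+30)*10+5)),2,col,-1)
cv2.imwrite("pics/s4.png",b[:,:,::-1])
E
```

```text
t9.05 pos [559.2 136.3 254.6] F [ 0.3  1.  -0.3] w12.1 g39.2 tx [-0.921 -0.389 -0.   ] tz [ 0.  0. -1.]
rows of 30mm: [ 0.01  -0.055  0.853]
315 216
```

View pics/s4.png

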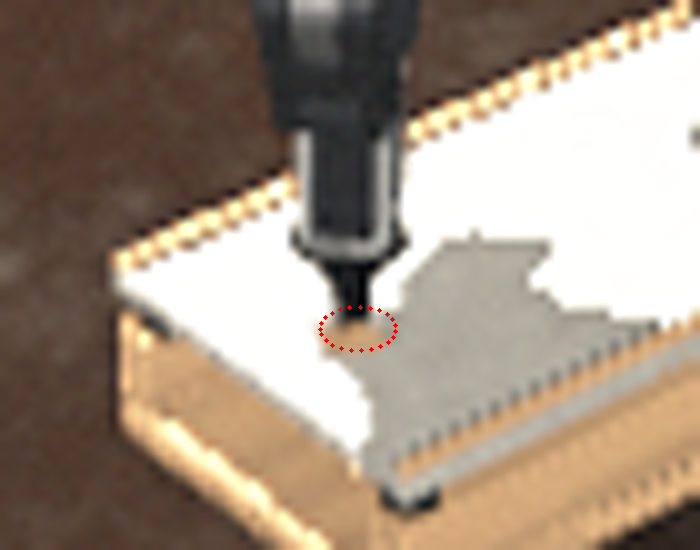

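```bash
python3 - <<'E'
from h import *
for P in ([559.2,136.3,56],[559.2,136.3,73],[559.2,136.3,80],[559.2,136.3,95]): 
    a=pix("side",P)[0];print((a-[315-35,216-30])*10+5)
print(at_z("side",[[280+34.3,186+31.0]],56.5),at_z("side",[[280+34.5,186+24.2]],77.5))
E
```

```text
[355.5373484  312.16682377]
[355.7361338  252.56041604]
[355.81869828 227.67408667]
[355.99702193 173.66149054]
[[559.77683297 138.83193728  56.5       ]] [[558.15572789 140.73779898  77.5       ]]
```

Emit:
step_arm:
  commands:
    - [[0.04,-0.06,0,0,-1],[0,0,0,0,-1],[0,0,0.1,0,-1],[0,0,0.1,0,-1],[0,0,0.1,0,-1],[0,0,0.1,0,-1],[0,0,0.1,0,-1],[0,0,0.05,0,-1],[0,0,0,0,-1],[0,0,0,0,-1]]

```text
time: 10.35
tool_pos: [558.9, 134.2, 238.0]
eef_rot: [0.0, -0.199, 0.98, 0.0]
contact_force: [0.2, 0.2, -0.6]
width: 12.0
grasp_force: 39.2
```

Emit:
step_arm:
  commands:
    - [[0,0,0.1,0,-1],[0,0,0.07,0,-1],[0,0,0.03,0,-1],[0,0,0.03,0,-1],[0,0,0.02,0,-1],[0,0,0.02,0,-1],[0,0,0,0,-1],[0,0,0,0,-1],[0,0,0,0,-1],[0,0,0,0,-1]]

```text
time: 11.6
tool_pos: [558.8, 134.2, 229.9]
eef_rot: [0.0, -0.199, 0.98, 0.0]
contact_force: [0.2, 0.8, -0.9]
width: 11.9
grasp_force: 39.2
```

Emit:
step_arm:
  commands:
    - [[0,0,0.03,0,-1],[0,0,0.02,0,-1],[0,0,0.02,0,-1],[0,0,0,0,-1],[0,0,0,0,-1],[0,0,0,0,-1],[0,0,0,0,-1],[0,0,0,0,-1],[0,0,0,0,-1],[0,0,0,0,-1]]

```text
time: 12.85
tool_pos: [558.9, 134.2, 227.7]
eef_rot: [0.0, -0.199, 0.98, 0.0]
contact_force: [-1.7, -0.1, 4.0]
width: 12.1
grasp_force: 39.6
```

Emit:
step_arm:
  commands:
    - [[0,0,0,0,0],[0,0,0,0,0],[0,0,0,0,0],[0,0,0,0,0],[0,0,-0.4,0,0],[0,0,-0.8,0,0],[0,0,-0.6,0,0],[0,0,0,0,-1],[0,0,0,0,-1],[0,0,0,0,-1]]

```text
time: 14.1
tool_pos: [558.6, 134.1, 281.1]
eef_rot: [-0.001, -0.199, 0.98, -0.0]
contact_force: [-1.4, 0.2, -0.1]
width: -0.2
grasp_force: 0.0
```

```bash
python3 - <<'E'
from h import *
st([559.4,134.5,240])
q,e=capture("side");u,v=pix("side",[540,90,55])[0].astype(int);print(u,v)
b=cv2.resize(q[v-45:v+35,u-50:u+60],None,fx=7,fy=7,interpolation=cv2.INTER_CUBIC)
cv2.imwrite("pics/s5.png",b[:,:,::-1])
C=cloud("side",e);hsv=cv2.cvtColor(q,cv2.COLOR_RGB2HSV);H,S,V=cv2.split(hsv)
o=(S>150)&(V>120)&(H>5)&(H<22);m=np.zeros_like(o);m[v-60:v+50,u-50:u+60]=1
k,l,s,c=cv2.connectedComponentsWithStats((o&m).astype(np.uint8))
for i in range(1,k):
    if s[i,4]>10: Q=C[l==i];print(c[i],s[i],np.median(Q,0).round(1),np.percentile(Q[:,2],[10,90]).round(1))
for P in ([559.5,134.5,70],[559.5,134.5,54],[514.6,12.5,70],[514.6,12.5,54]): print(P,pix("side",P).round(1))
E
```

```text
t14.10 pos [558.6 134.1 281.1] F [-1.4  0.2 -0.1] w-0.2 g0.0 tx [-0.921 -0.389  0.001] tz [-0.001 -0.001 -1.   ]
rows of 30mm: [-0.033  0.002  1.369]
331 209
[285.83333333 150.54166667] [281 149  11   4  24] [ 842.1 -159.1   39.4] [37.1 40.6]
[354.27272727 197.04545455] [352 195   5   5  22] [513.9  17.   60.6] [55.8 66.2]
[315.17647059 215.02941176] [313 211   5   8  34] [557.  139.7  63.1] [55.8 70.1]
[559.5, 134.5, 70] [[315.3 211.4]]
[559.5, 134.5, 54] [[315.3 217. ]]
[514.6, 12.5, 70] [[355.1 193.1]]
[514.6, 12.5, 54] [[354.8 198.5]]
```

View pics/s5.png

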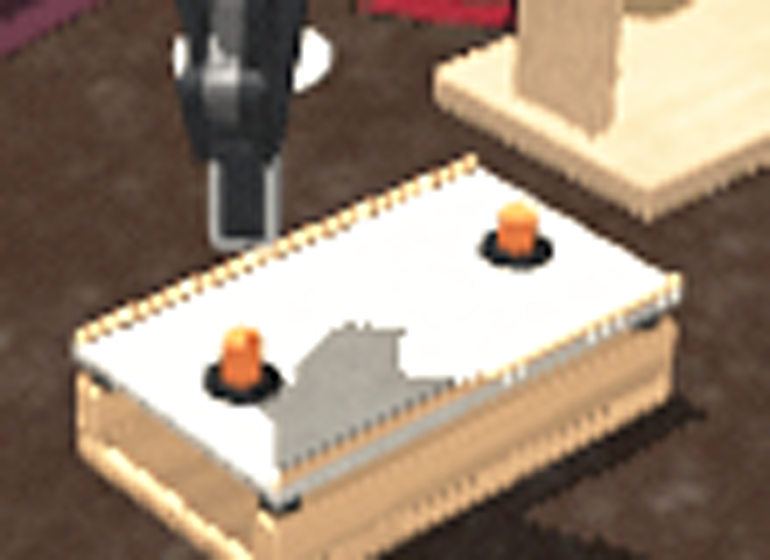

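Emit:
step_arm:
  commands:
    - [[-0.03,0,0.5,0,-1],[0,0,0.5,0,-1],[0,0,0.15,0,-1],[0,0,0.1,0,-1],[0,0,0.1,0,-1],[0,0,0.1,0,-1],[0,0,0.05,0,-1],[0,0,0,0,-1],[0,0,0,0,-1],[0,0,0,0,-1]]

```text
time: 15.4
tool_pos: [559.6, 134.5, 237.7]
eef_rot: [0.0, -0.199, 0.98, 0.0]
contact_force: [-2.7, -0.8, 6.9]
width: -0.1
grasp_force: 3.7
```

Emit:
step_arm:
  commands:
    - [[0,0,0.05,0,-1],[0,0,0.05,0,-1],[0,0,0.05,0,-1],[0,0,0.05,0,-1],[0,0,0.05,0,-1],[0,0,0.03,0,-1],[0,0,0,0,-1],[0,0,0,0,-1],[0,0,0,0,-1],[0,0,0,0,-1]]

```text
time: 16.65
tool_pos: [559.5, 134.4, 229.3]
eef_rot: [0.0, -0.199, 0.98, -0.0]
contact_force: [-3.4, -0.4, 6.9]
width: 0.2
grasp_force: 3.8
```

Plateau about 7–8 N, pin sliding. Continue gently.

Emit:
step_arm:
  commands:
    - [[0,0,0.04,0,-1],[0,0,0.03,0,-1],[0,0,0.03,0,-1],[0,0,0,0,-1],[0,0,0,0,-1],[0,0,0,0,-1],[0,0,0,0,-1],[0,0,0,0,-1],[0,0,0,0,-1],[0,0,0,0,-1]]

```text
time: 17.9
tool_pos: [559.5, 134.4, 226.3]
eef_rot: [0.0, -0.199, 0.98, -0.0]
contact_force: [-2.9, -1.6, 7.0]
width: -0.1
grasp_force: 3.9
```

Emit:
step_arm:
  commands:
    - [[0,0,0.03,0,-1],[0,0,0.03,0,-1],[0,0,0,0,-1],[0,0,0,0,-1],[0,0,0,0,-1],[0,0,0,0,-1],[0,0,0,0,-1],[0,0,0,0,-1],[0,0,0,0,-1],[0,0,0,0,-1]]

```text
time: 19.15
tool_pos: [559.5, 134.5, 224.6]
eef_rot: [0.0, -0.199, 0.98, 0.0]
contact_force: [-4.2, -0.9, 7.7]
width: -0.1
grasp_force: 4.3
```

Emit:
step_arm:
  commands:
    - [[0,0,0.03,0,-1],[0,0,0.02,0,-1],[0,0,0,0,-1],[0,0,0,0,-1],[0,0,0,0,-1],[0,0,0,0,-1],[0,0,0,0,-1],[0,0,0,0,-1],[0,0,0,0,-1],[0,0,0,0,-1]]

```text
time: 20.4
tool_pos: [559.5, 134.5, 223.5]
eef_rot: [0.0, -0.199, 0.98, -0.0]
contact_force: [-5.3, -0.7, 11.3]
width: 0.0
grasp_force: 6.0
```

Emit:
step_arm:
  commands:
    - [[0,0,0.02,0,-1],[0,0,0.01,0,-1],[0,0,0,0,-1],[0,0,0,0,-1],[0,0,0,0,-1],[0,0,0,0,-1],[0,0,0,0,-1],[0,0,0,0,-1],[0,0,0,0,-1],[0,0,0,0,-1]]

```text
time: 21.65
tool_pos: [559.5, 134.5, 222.8]
eef_rot: [0.0, -0.199, 0.98, -0.0]
contact_force: [-5.8, -1.1, 14.3]
width: -0.2
grasp_force: 7.0
```

Emit:
step_arm:
  commands:
    - [[0,0,-0.3,0,-1],[0,0,-0.6,0,-1],[0,0,-0.4,0,-1],[0.74,-0.79,0,0,-1],[0.74,-0.79,0,0,-1],[0.74,-0.79,0,0,-1],[0.74,-0.79,0,0,-1],[0,0,0,0,-1],[0,0,0,0,-1],[0,0,0,0,-1]]

```text
time: 22.9
tool_pos: [515.1, 13.3, 260.2]
eef_rot: [0.0, -0.199, 0.98, 0.0]
contact_force: [-0.4, 0.1, 0.1]
width: -0.0
grasp_force: 0.0
```

```bash
python3 - <<'E'
from h import *
st([514.6,12.6,240])
q,e=capture("side");u,v=pix("side",[540,90,55])[0].astype(int);print(u,v)
b=cv2.resize(q[v-45:v+35,u-50:u+60],None,fx=7,fy=7,interpolation=cv2.INTER_CUBIC)
cv2.imwrite("pics/s6.png",b[:,:,::-1])
E
```

```text
t22.90 pos [515.1  13.3 260.2] F [-0.4  0.1  0.1] w-0.0 g0.0 tx [-0.921 -0.39  -0.   ] tz [ 0.  0. -1.]
rows of 30mm: [ 0.026 -0.014  0.673]
331 209
```

View pics/s6.png

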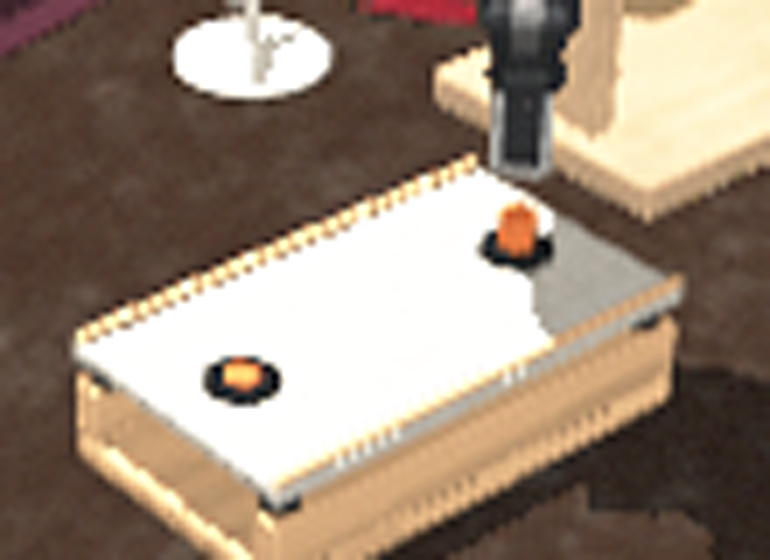

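Emit:
step_arm:
  commands:
    - [[0.03,-0.01,0.3,0,-1],[0,0,0.1,0,-1],[0,0,0.1,0,-1],[0,0,0.1,0,-1],[0,0,0.08,0,-1],[0,0,0.06,0,-1],[0,0,0.06,0,-1],[0,0,0.06,0,-1],[0,0,0,0,-1],[0,0,0,0,-1]]

```text
time: 24.2
tool_pos: [514.0, 12.0, 235.3]
eef_rot: [0.0, -0.199, 0.98, -0.0]
contact_force: [-3.8, 1.5, 11.3]
width: -0.1
grasp_force: 5.7
```

Emit:
step_arm:
  commands:
    - [[0,0,0.04,0,-1],[0,0,0.04,0,-1],[0,0,0.04,0,-1],[0,0,0.03,0,-1],[0,0,0,0,-1],[0,0,0,0,-1],[0,0,0,0,-1],[0,0,0,0,-1],[0,0,0,0,-1],[0,0,0,0,-1]]

```text
time: 25.45
tool_pos: [514.0, 12.0, 230.8]
eef_rot: [0.0, -0.199, 0.98, -0.0]
contact_force: [-4.2, 0.8, 11.4]
width: 0.1
grasp_force: 5.8
```

Emit:
step_arm:
  commands:
    - [[0,0,0.04,0,-1],[0,0,0.04,0,-1],[0,0,0.04,0,-1],[0,0,0.03,0,-1],[0,0,0,0,-1],[0,0,0,0,-1],[0,0,0,0,-1],[0,0,0,0,-1],[0,0,0,0,-1],[0,0,0,0,-1]]

```text
time: 26.7
tool_pos: [514.0, 12.0, 226.3]
eef_rot: [0.0, -0.199, 0.98, -0.0]
contact_force: [-3.4, 1.0, 12.1]
width: -0.2
grasp_force: 5.8
```

Emit:
step_arm:
  commands:
    - [[0,0,0.02,0,-1],[0,0,0.02,0,-1],[0,0,0,0,-1],[0,0,0,0,-1],[0,0,0,0,-1],[0,0,0,0,-1],[0,0,0,0,-1],[0,0,0,0,-1],[0,0,0,0,-1],[0,0,0,0,-1]]

```text
time: 27.95
tool_pos: [514.0, 12.0, 225.1]
eef_rot: [0.0, -0.199, 0.98, -0.0]
contact_force: [-4.5, 1.1, 12.3]
width: 0.1
grasp_force: 5.8
```

Emit:
step_arm:
  commands:
    - [[0,0,0.02,0,-1],[0,0,0.01,0,-1],[0,0,0,0,-1],[0,0,0,0,-1],[0,0,0,0,-1],[0,0,0,0,-1],[0,0,0,0,-1],[0,0,0,0,-1],[0,0,0,0,-1],[0,0,0,0,-1]]

```text
time: 29.2
tool_pos: [514.0, 12.0, 224.2]
eef_rot: [0.0, -0.199, 0.98, -0.0]
contact_force: [-4.3, 1.1, 10.8]
width: -0.4
grasp_force: 5.9
```

Emit:
step_arm:
  commands:
    - [[0,0,0.02,0,-1],[0,0,0.01,0,-1],[0,0,0,0,-1],[0,0,0,0,-1],[0,0,0,0,-1],[0,0,0,0,-1],[0,0,0,0,-1],[0,0,0,0,-1],[0,0,0,0,-1],[0,0,0,0,-1]]

```text
time: 30.45
tool_pos: [514.0, 12.0, 223.3]
eef_rot: [0.0, -0.199, 0.98, -0.0]
contact_force: [-5.1, 0.5, 11.3]
width: 0.0
grasp_force: 6.2
```

Emit:
step_arm:
  commands:
    - [[0,0,0.02,0,-1],[0,0,0.01,0,-1],[0,0,0,0,-1],[0,0,0,0,-1],[0,0,0,0,-1],[0,0,0,0,-1],[0,0,0,0,-1],[0,0,0,0,-1],[0,0,0,0,-1],[0,0,0,0,-1]]

```text
time: 31.7
tool_pos: [514.0, 12.0, 222.6]
eef_rot: [0.0, -0.199, 0.98, -0.0]
contact_force: [-5.1, 1.3, 14.5]
width: 0.0
grasp_force: 7.3
```

Emit:
step_arm:
  commands:
    - [[0,0,0.015,0,-1],[0,0,0,0,-1],[0,0,0,0,-1],[0,0,0,0,-1],[0,0,0,0,-1],[0,0,0,0,-1],[0,0,0,0,-1],[0,0,0,0,-1],[0,0,0,0,-1],[0,0,0,0,-1]]

```text
time: 32.95
tool_pos: [514.0, 12.0, 222.2]
eef_rot: [0.0, -0.199, 0.98, -0.0]
contact_force: [-5.1, 0.9, 15.1]
width: 0.3
grasp_force: 7.8
```

Emit:
step_arm:
  commands:
    - [[0,0,-0.2,0,-1],[0,0,-0.5,0,-1],[0,0,-1,0,-1],[0,0,-1,0,-1],[0,0,-1,0,-1],[0,0,-1,0,-1],[0,0,0,0,-1],[0,0,0,0,-1],[0,0,0,0,-1],[0,0,0,0,-1]]

```text
time: 34.2
tool_pos: [513.9, 12.0, 361.3]
eef_rot: [-0.001, -0.199, 0.98, -0.0]
contact_force: [0.6, 0.0, 0.1]
width: 0.1
grasp_force: 0.0
```

```bash
python3 - <<'E'
from h import *
st()
q,e=capture("side");u,v=331,209
b=cv2.resize(q[v-45:v+35,u-50:u+60],None,fx=7,fy=7,interpolation=cv2.INTER_CUBIC)
cv2.imwrite("pics/s7.png",b[:,:,::-1])
C=cloud("side",e);H,S,V=cv2.split(cv2.cvtColor(q,cv2.COLOR_RGB2HSV))
o=(S>150)&(V>120)&(H>5)&(H<22);m=np.zeros_like(o);m[185:225,300:365]=1
k,l,s,c=cv2.connectedComponentsWithStats((o&m).astype(np.uint8))
for i in range(1,k):
    if s[i,4]>5: print(c[i],s[i],C[l==i][:,2].round(1))
for P in ([559.5,134.5,54],[559.5,134.5,57],[514.6,12.5,54],[514.6,12.5,57]): print(P,pix("side",P).round(1))
E
```

```text
t34.20 pos [513.9  12.  361.3] F [0.6 0.  0.1] w0.1 g0.0 tx [-0.921 -0.389  0.001] tz [-0.001 -0.    -1.   ]
[353.92307692 198.30769231] [352 197   5   4  13] [ 54.4  54.6  55.2  56.2  55.3  56.4  58.3  58.   55.8  54.9 595.   55.
  55.4]
[315.07692308 217.        ] [313 215   5   5  13] [55.3 54.4 55.1 56.1 55.5 54.3 55.3 55.9 56.  56.3 56.1 56.5 56.1]
[559.5, 134.5, 54] [[315.3 217. ]]
[559.5, 134.5, 57] [[315.3 216. ]]
[514.6, 12.5, 54] [[354.8 198.5]]
[514.6, 12.5, 57] [[354.8 197.5]]
```

View pics/s7.png

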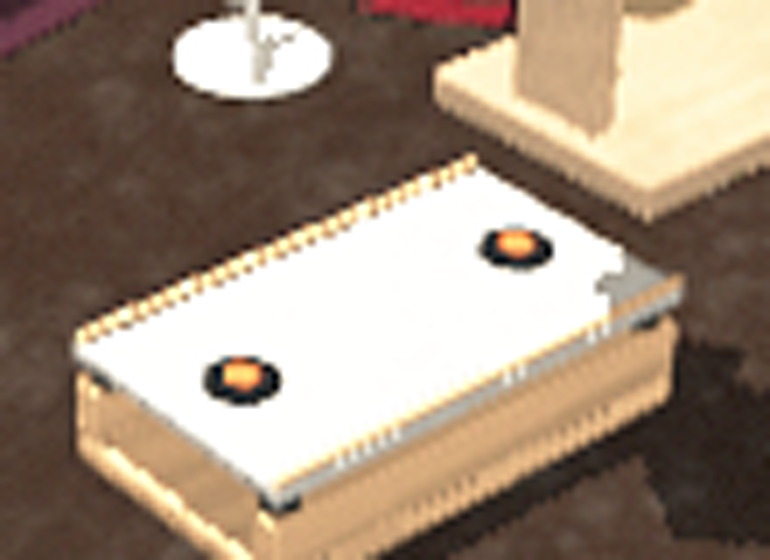

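Both pins show as flat discs inside their heads, at (243,375) and (516,242). The heads lie on the deck, and the arm is clear.

```bash
python3 -c "
from bench import *
print(close_job())"
```

```text
the job is handed in; nothing more can be done
None
```

The job is handed in: the loose rivet is seated in the deck's empty hole and both pins were pushed flush to end of travel, with readings at the end of each press step peaking at about 15 N; the gift cube, tin and sign were not touched, the arm is clear, and it took about 34 s.

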